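# Close the sample case and fasten its hasp

## Task

The blue sample case is packed and ready to be carried off: shut its lid fully, then swing the steel hasp with the red tip over the catch on the lid until it lies down flat on the lid. Shut the lid before the hasp comes over, and leave the glassware standing about the case where it is.

Things in the scene. Friction and masses are not known exactly. Their poses are not given: they have to be found in the camera images.
- case: blue sample case, fixed to the worktop, 120 (its x) x 140 (its y) x 80 mm to the rim, 102 mm high with the lid shut. Origin: centre of the underside; z up. Its -x face is the front, with the hasp; its +x face is the back, with the lid hinge. The front looks roughly to the robot's right. Four vials stand inside, below the rim
- lid (a joint): lid angle (rad) about the case's y through point lid_hinge: 0 shut, 1.57 upright, more leaning back; stops at 0 and 2.1. Stiff hinge: it stays at any angle; 0.04 to 0.28 N m turn it
- lid_hinge (a point): middle of the lid's hinge line, fixed to the case at [64, 0, 80] mm in its frame. The lid is a solid blue slab, 140 mm wide (case y), 22 mm thick, 2 to 122 mm from this line; shut, its underside is at this line's height and its outer face 22 mm above
- lid_edge (a point): middle of the lid's free (front) edge on the outer face, 122 mm from the hinge line and 22 mm out; moves with the lid
- catch (a point): top of the catch, a small dark steel loop in the middle of the lid's width on its outer face, 14 mm along case y, 4 mm thick, 8 mm high, 99 mm from the lid's hinge line; moves with the lid. With the hasp down it stands in the hasp's slot and sticks out 5 mm above the hasp
- hasp (a joint): hasp angle (rad) about the case's y through point hasp_hinge: 0 flat on the shut lid over the catch (pointing to the case's back), 1.57 straight up, more leaning outward from the case; stops at 0 and 3.1. Stiff hinge: it stays at any angle; about 0.05 N m turn it
- hasp_hinge (a point): middle of the hasp's hinge line, fixed to the case at [-66, 0, 103.5] mm in its frame. The hasp is a steel strap 26 mm wide (case y), 3 mm thick, centred on this line, 68 mm long, with a slot 16 mm wide from 21 to 41 mm from the line; its last 20 mm are a red grip 27 mm wide, 5 mm thick
- hasp_tip (a point): middle of the end of the hasp's red tip, 68 mm from the hasp's hinge line; moves with the hasp
- beaker: glass beaker, 71 mm across, 90 mm high, a bystander; origin: centre of the underside
- dropper: brown dropper bottle with a red bulb, 33 mm across, 99 mm high, a bystander; origin: centre of the underside
- stoppered_flask: conical flask with pale green contents and a stopper, 64 mm across, 117 mm high, a bystander; origin: centre of the underside
- spare_vial: vial with a blue cap, 28 mm across, 60 mm high, a bystander; origin: centre of the underside

How it is judged:
On the way, in this order (a step that is already met when the one before it is completed fails the run):
1. the lid is shut (value of joint lid below 0.06 rad), for 0.2 s.
2. the hasp lies over the catch (value of joint hasp below 0.15 rad), for 0.2 s.
At the end, for the whole second after the job is handed in: the lid is shut to within 0.06 rad and the hasp lies over the catch to within 0.15 rad of flat (value of joint lid below 0.06 rad and value of joint hasp below 0.15 rad); the robot touches nothing.
It fails at once if the hasp comes over (past 0.9 rad) while the lid is still open by more than 0.2 rad (value of joint hasp below 0.9 rad and value of joint lid above 0.2 rad).
It fails at once if a bystander is moved by more than 30 mm (distance of any of beaker, dropper, stoppered_flask, spare_vial from where it was at the start of the episode above 0.03 m).
It also fails if it takes over 53 s, if anything falls off the work surface, if the arm or the gripper's body presses on something with over 40 N, if the wrist force passes 120 N, or if a joint passes its speed limit or range.

## Robot

A 6-joint arm with a two-finger parallel gripper is mounted at the origin on a cart in front of the work surface, level with it; the furniture and walls round the work are solid. World frame = base frame: x ahead of the robot, y to its left, z up, the work surface at z = 0. Lengths are in m, angles in rad, forces in N, time in s.
With the tool pointing down it reaches from about 0.425 to 0.925 m from the base axis. Payload 12.5 kg.
Tool frame: the origin (TCP) lies between the finger pads; the fingertips stand 11 mm ahead of it and the grasp point (between the pads) lies 8 mm behind it; z points along the fingers, y is the line along which they close (so a half turn about z gives the same grasp; the last joint's range is limited). The gripper opens to 85 mm and grips with 20 to 120 N. Pads are 22 mm wide; open, the fingers measure 114 mm over their backs; the gripper's body (76 mm by 85 mm) begins 54 mm behind the grasp point. The pads swing forward as they close: fully open they stand 13 mm farther back than shut.
Start: joints at [-1.391, 0.491, 1.559, -0, 1.092, -0.106], TCP at [0.176, -0.6, 0.242] pointing down, gripper open.
Joint ranges: [-3.1, 3.1], [-0.84, 2.19], [0.05, 2.79], [-1.13, 4.28], [0.06, 2.93], [-2.69, 2.69]. Speed limits (rad/s): [2.22, 2.22, 2.79, 3.14, 3.14, 3.14].

## Interface

Orientations are given as a rotation vector (axis times angle).
In Python, from bench import monitor, eyes, order gives the robot as it stands. The module is installed in compiled form; this text tells all that it offers.
- The arm moves only by the shell command python3 -m crank 'ROWS' [FORCE]. ROWS is JSON, one flat list of numbers, 7 for each row, row after row: the shift along the tool's x, y, z normalised to -1 to 1, where 1 is 20 cm, then the turn, a rotation vector about the tool's x, y, z normalised to -1 to 1, where 1 is 30 degrees, then the opening, from -1 (shut) to 1 (fully open). A call has 1 to 5 rows; each row is the pose to reach, as a shift and turn from the pose commanded when the call began, along the tool's axes at that moment; what a row does not reach only later rows make up. A row lasts 1/10 s, in which the tool goes at most 50 mm and 8.59 degrees, less where a joint would pass 70% of its speed; a pose out of reach is approached as far as the arm can. A call with a number of a shift or a turn outside -1 to 1 is refused whole. A call with a gripper value outside its range is refused whole. The fingers move at their own pace and stop on an object; FORCE is the grip in N (left out, the last holds). Time passes only in rows, so rows that repeat a pose let the fingers close. It gives the time, the measured TCP pose, the force, the opening and the grip force at its end, in the units of the state.
- monitor.sense(): the state, without advancing time (a new reading comes with each control period).
- eyes.get_image(name): name is "scene" or "side" or "wrist"; returns a dict with "color" (384x512x3 uint8, red, green, blue), "range_z" (384x512 float32, m along the optical axis (not along the pixel's ray), 0 where there is no reading), "fx", "fy", "cx", "cy" (pixels), "k1" (the pictures are not rectified: a ray, as slopes to the right and down, at radius r is drawn at 1 + k1 r^2 times it, then the intrinsics apply), "rvec" (rotation vector, rad) and "tvec" (3), from world to camera coordinates, as OpenCV has them; the wrist camera has in their place "hand_eye" (4x4, takes a point from camera to tool coordinates, whose origin is the TCP and whose axes are the flange's). Camera axes: x right, y down, z forward; pixel columns grow to the right and rows downward; lengths in m; the calibration is good to about 2 mm. A picture is of the moment at which its call begins: read the wrist's pose just before it.
- order.close_job(): hands the job in; it is judged then, once.
Trained networks look in the newest picture that a camera, given by its name, has taken for a name from the list of things; names that differ only in an ending like _2 or _b are one class to them, and where a whole thing is asked for, a point or a joint stands for the part that bears it (a point fixed in the world has none). Each returns a list of dicts, best first, with "p" (0 to 1); they miss things now and then, are a little off and sometimes report something else, mostly with a low value. They report only what shows in the picture. A call takes as long as a camera call.
- eyes.find_in(camera, thing): "position" ([x, y, z] in m, in the coordinates of the camera as it stood for that picture, good to about 4 mm: the middle of the surface that is visible of it).
- eyes.pinpoint(camera, thing): "position" ([x, y, z] in m, in the coordinates of the camera as it stood for that picture, good to about 4 mm: a listed point, or the origin of a listed thing).
The state is a dict: "time_s": time; "qpos": joint angles; "qd": joint speeds; "joint_efforts": joint torques, N m; "ee_pos": TCP position; "orientation": TCP orientation; "contact_force": force on the tool from outside, world axes, zero at the start; "torque": the same for the moment, N m; "gripper_width": opening from 0.0 (shut) to 1.0 (fully open); "grip_force": force on a finger pad.
Only numpy, scipy, OpenCV 4.12 (cv2) and the standard library are available. Lean on these libraries where they do the work, as an engineer would, in place of code of your own. Each camera call takes 0.05 s, during which the arm holds its last target. There are 200 camera calls.

## Working session

There is one attempt and no reset: what is moved stays moved. The work goes in short steps, Python scripts to look and compute and a shell command to move; the robot and the scene stay as the last step left them, time stands still between calls to the robot, and variables do not carry over. Pictures are saved under pics/ and viewed, at most 10 in all, crops included, and the job is handed in when it is done.

```bash
mkdir -p pics
cat > h.py <<'E'
import numpy as np, cv2
from scipy.spatial.transform import Rotation as R
from bench import monitor, eyes, order
def snap(n,f):
    im=eyes.get_image(n); cv2.imwrite(f'pics/{f}.png',im['color'][:,:,::-1]); return im
def c2w(im,p):
    M=R.from_rotvec(np.ravel(im['rvec'])); return M.inv().apply(np.array(p)-np.ravel(im['tvec']))
E
python3 - <<'E'
from h import *
np.set_printoptions(precision=4,suppress=True)
ims={}
for c in ['scene','side']:
    im=snap(c,c+'0'); np.savez(f'{c}0.npz',**{k:v for k,v in im.items()})
    for t in ['lid_hinge','lid_edge','catch','hasp_hinge','hasp_tip','case','beaker','dropper','stoppered_flask','spare_vial']:
        r=eyes.pinpoint(c,t)
        print(c,t,[(round(d['p'],2),c2w(im,d['position'])) for d in r[:2]])
s=monitor.sense();print(s)
a=cv2.imread('pics/scene0.png');b=cv2.imread('pics/side0.png')
cv2.imwrite('pics/both.png',np.vstack([cv2.resize(a,(400,300)),cv2.resize(b,(400,300))]))
E
```

```text
scene lid_hinge [(0.77, array([0.4829, 0.1   , 0.0773]))]
scene lid_edge [(0.61, array([0.4864, 0.1369, 0.197 ]))]
scene catch [(0.8, array([0.4885, 0.1434, 0.1758]))]
scene hasp_hinge [(0.97, array([ 0.4487, -0.0239,  0.1038]))]
scene hasp_tip []
scene case [(0.87, array([ 0.4663,  0.0349, -0.001 ]))]
scene beaker []
scene dropper [(0.64, array([0.489 , 0.1412, 0.1979])), (0.53, array([0.4721, 0.3405, 0.0028]))]
scene stoppered_flask [(0.86, array([0.4788, 0.4355, 0.0018]))]
scene spare_vial [(0.74, array([ 0.4686,  0.0393, -0.0026])), (0.52, array([ 0.4477, -0.4401, -0.0021]))]
side lid_hinge [(0.76, array([0.4753, 0.1092, 0.0852]))]
side lid_edge []
side catch [(0.72, array([ 0.4729, -0.3514,  0.0046])), (0.56, array([0.483 , 0.1417, 0.1778]))]
side hasp_hinge []
side hasp_tip []
side case []
side beaker [(0.72, array([ 0.471 , -0.352 ,  0.0047]))]
side dropper [(0.5, array([0.467 , 0.3415, 0.0032]))]
side stoppered_flask [(0.63, array([ 0.4788,  0.4337, -0.0036]))]
side spare_vial [(0.61, array([ 0.4454, -0.4386,  0.0042]))]
{'time_s': 1.1, 'qpos': array([-1.3906,  0.4909,  1.5589,  0.    ,  1.0917, -0.1056]), 'qd': array([ 0.0003, -0.0022, -0.0009, -0.    , -0.0003, -0.0005]), 'joint_efforts': array([  0.0005, -61.8277, -26.185 ,  -0.0001,   0.0003,  -0.    ]), 'ee_pos': array([ 0.1762, -0.5996,  0.2423]), 'orientation': array([3.1096, 0.4474, 0.    ]), 'contact_force': array([-0.1018,  0.0446,  0.847 ]), 'torque': array([0.0022, 0.0135, 0.0419]), 'grip_force': 0.0, 'gripper_width': 1.001930301850302}
```

View pics/both.png

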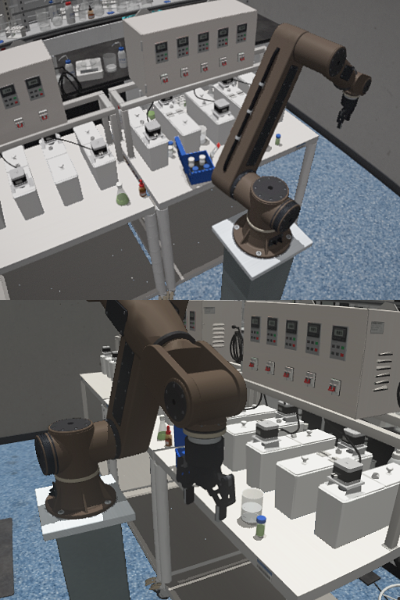

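Run:
```python
import numpy as np
from scipy.spatial.transform import Rotation as R
for c in ['scene','side']:
    d=np.load(c+'0.npz');M=R.from_rotvec(d['rvec'].ravel());print(c,M.inv().apply(-d['tvec'].ravel()),M.as_matrix()[2],d['k1'],d['fx'])
```

```text
scene [-0.72374157  0.72304499  1.29778432] [ 0.65916433 -0.38873189 -0.64373123] -0.20329291798075805 488.59934867627754
side [-0.12650988 -1.19092175  0.65867375] [ 0.41192683  0.82588441 -0.38500808] -0.18351096296202324 483.2172295095183
```

The scene view shows the open blue case at about (190,165) with the lid upright and the red hasp tip at about (215,148). The side view shows the beaker and vial well clear at (255,505). Next I'll zoom in and map the surrounding heights.

```bash
cat >> h.py <<'E'
def cloud(im):
    v,u=np.mgrid[:384,:512]; K=np.array([[im['fx'],0,im['cx']],[0,im['fy'],im['cy']],[0,0,1]],float)
    n=cv2.undistortPoints(np.stack([u,v],-1).reshape(-1,1,2).astype(np.float64),K,np.array([float(im['k1']),0,0,0])).reshape(384,512,2)
    z=np.asarray(im['range_z'])[...,None]; return np.concatenate([n*z,z],-1)
E
python3 - <<'E'
from h import *
np.set_printoptions(precision=3,suppress=True,linewidth=200)
for c in ['scene','side']:
    d=dict(np.load(c+'0.npz')); P=c2w(d,cloud(d).reshape(-1,3)).reshape(384,512,3); C=d['color'].astype(int)
    ok=d['range_z']>0
    red=ok&(C[...,0]>120)&(C[...,1]<70)&(C[...,2]<70)&(abs(P[...,1])<.2)&(P[...,0]>.3)&(P[...,0]<.6)
    print(c,red.sum(),P[red].mean(0) if red.any() else'', P[red][:12])
    print('heightmap rows y .5..-.45, cols x .35...0.8')
    for y in np.arange(.5,-.46,-.08):
        print(round(y,2),[round(float(P[m][:,2].max()),2) if (m:=ok&(abs(P[...,1]-y)<.04)&(abs(P[...,0]-x)<.025)&(P[...,2]<.6)).any() else None for x in np.arange(.35,.85,.05)])
a=cv2.imread('pics/scene0.png'); cv2.imwrite('pics/crop1.png',cv2.resize(a[150:260,190:330],(700,550),interpolation=cv2.INTER_CUBIC))
E
```

```text
scene 10 [ 0.44  -0.054  0.152] [[ 0.442 -0.054  0.16 ]
 [ 0.451 -0.056  0.148]
 [ 0.444 -0.055  0.153]
 [ 0.439 -0.057  0.156]
 [ 0.445 -0.052  0.149]
 [ 0.44  -0.053  0.152]
 [ 0.435 -0.054  0.155]
 [ 0.443 -0.055  0.145]
 [ 0.429 -0.05   0.156]
 [ 0.435 -0.05   0.148]]
heightmap rows y .5..-.45, cols x .35...0.8
0.5 [0.0, 0.01, 0.05, 0.04, 0.01, 0.25, 0.25, 0.24, 0.33, 0.18]
0.42 [-0.01, 0.01, 0.12, 0.12, 0.01, 0.25, 0.25, 0.17, 0.33, 0.18]
0.34 [-0.01, 0.01, 0.1, 0.07, 0.01, 0.01, 0.01, 0.18, 0.33, 0.33]
0.26 [-0.0, 0.01, 0.01, 0.01, 0.16, 0.25, 0.24, 0.17, 0.33, 0.33]
0.18 [0.0, 0.2, 0.2, 0.18, 0.16, 0.25, 0.25, 0.17, 0.6, 0.6]
0.1 [0.0, 0.2, 0.2, 0.21, 0.2, 0.16, 0.16, 0.41, 0.6, 0.25]
0.02 [-0.0, 0.08, 0.11, 0.09, 0.17, 0.17, 0.19, 0.41, 0.6, 0.18]
-0.06 [-0.74, 0.16, 0.17, 0.08, 0.0, 0.17, 0.17, 0.43, 0.6, 0.17]
-0.14 [None, -0.73, -0.73, 0.0, 0.17, 0.25, 0.25, 0.42, 0.6, 0.25]
-0.22 [None, None, None, None, 0.17, 0.25, 0.25, 0.42, 0.6, 0.19]
-0.3 [-0.0, 0.0, None, None, None, None, 0.17, 0.42, 0.6, 0.17]
-0.38 [0.0, 0.01, 0.01, -0.01, None, None, 0.17, 0.42, 0.6, 0.25]
side 0  []
heightmap rows y .5..-.45, cols x .35...0.8
0.5 [-0.87, -0.73, 0.0, 0.0, 0.0, -0.73, -0.73, -0.73, 0.5, -0.73]
0.42 [-0.79, 0.0, 0.12, 0.12, 0.0, -0.73, -0.72, -0.73, -0.72, -0.73]
0.34 [-0.05, 0.0, 0.1, 0.09, -0.73, -0.73, -0.73, -0.73, -0.73, -0.73]
0.26 [-0.05, 0.0, 0.0, 0.0, -0.73, -0.73, -0.73, -0.73, 0.13, 0.33]
0.18 [None, 0.17, 0.0, -0.73, -0.73, -0.73, 0.16, 0.17, 0.6, 0.2]
0.1 [None, 0.17, 0.16, -0.73, -0.73, -0.73, 0.16, 0.41, 0.6, 0.27]
0.02 [None, 0.08, None, -0.73, 0.0, 0.17, 0.19, 0.41, 0.6, 0.18]
-0.06 [None, 0.0, None, None, 0.0, 0.17, 0.17, 0.42, 0.6, 0.17]
-0.14 [None, 0.0, 0.0, 0.0, 0.16, 0.25, 0.25, 0.41, 0.6, 0.27]
-0.22 [None, 0.01, 0.0, 0.01, 0.17, 0.25, 0.25, 0.41, 0.6, 0.19]
-0.3 [None, 0.01, 0.09, 0.09, 0.17, 0.17, 0.17, 0.41, 0.6, 0.19]
-0.38 [None, 0.0, 0.09, 0.09, 0.17, 0.17, 0.19, 0.42, 0.6, 0.27]
```

View pics/crop1.png

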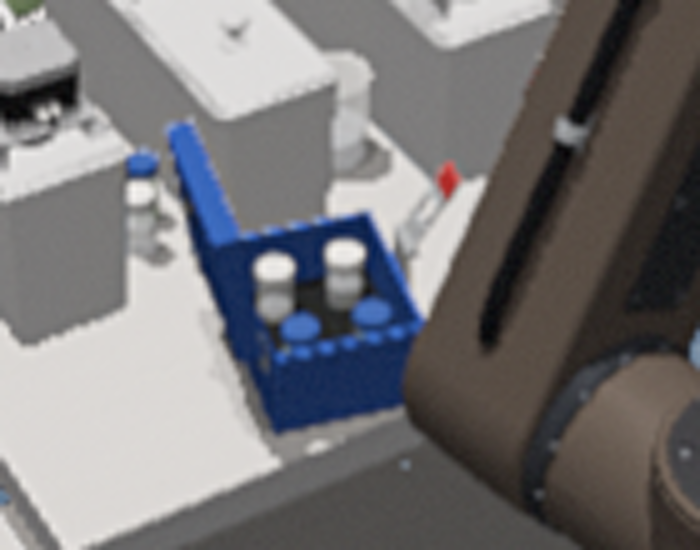

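```bash
cat >> h.py <<'E'
def go(target,yaw=None,s=None):
    """tool-down target -> normalised shift & turn from present pose (tool axes). yaw = heading of tool y, deg"""
    s=s or monitor.sense(); Rt=R.from_rotvec(s['orientation'])
    d=Rt.inv().apply(np.array(target)-s['ee_pos'])/.2
    rv=np.zeros(3)
    if yaw is not None:
        y=np.deg2rad(yaw); Y=np.array([np.cos(y),np.sin(y),0]); Z=np.array([0,0,-1.]); X=np.cross(Y,Z)
        rv=np.rad2deg((Rt.inv()*R.from_matrix(np.stack([X,Y,Z],1))).as_rotvec())/30
    return np.round(d,3),np.round(rv,3)
E
python3 - <<'E'
from h import *
d=dict(np.load('scene0.npz')); P=c2w(d,cloud(d).reshape(-1,3)).reshape(384,512,3)
for u,v in [(260,172),(260,168),(218,192),(218,183)]: print(u,v,P[v,u].round(3))
print(go((.40,-.42,.4),-105.4)); print(go((.47,-.2,.42),-105.4))
E
```

```text
260 172 [ 0.651 -0.097  0.06 ]
260 168 [ 0.687 -0.119  0.049]
218 192 [0.645 0.102 0.042]
218 183 [0.674 0.086 0.061]
(array([ 1.327, -0.546, -0.788]), array([ 0.   , -0.   ,  1.059]))
(array([ 1.973, -1.503, -0.888]), array([ 0.   , -0.   ,  1.059]))
```

```bash
python3 -m crank '[1,-0.41,-0.6,0,0,0.7,-1, 1,-0.41,-0.6,0,0,0.7,-1, 1,-0.41,-0.6,0,0,0.7,-1, 1,-0.41,-0.6,0,0,0.7,-1, 1,-0.41,-0.6,0,0,0.7,-1]'
python3 - <<'E'
from h import *
print(go((.44,-.36,.4),-105.4)); print(go((.47,-.2,.42),-105.4))
E
```

```text
time_s: 1.6
ee_pos: [0.3462, -0.4632, 0.3636]
orientation: [3.139, -0.127, 0.001]
contact_force: [0.0, -0.7, 0.6]
gripper_width: 0.145
grip_force: 0.0
(array([ 0.426, -0.552, -0.182]), array([ 0.001, -0.001,  0.359]))
(array([ 0.511, -1.361, -0.282]), array([ 0.001, -0.001,  0.359]))
```

```bash
python3 -m crank '[0.45,-1,-0.22,0,0,0.36,-1, 0.45,-1,-0.22,0,0,0.36,-1, 0.45,-1,-0.22,0,0,0.36,-1, 0.45,-1,-0.22,0,0,0.36,-1, 0.45,-1,-0.22,0,0,0.36,-1]'
python3 - <<'E'
from h import *
print(go((.47,-.06,.42),-105.4)); print(go((.48,.1,.42),-105.4))
E
```

```text
time_s: 2.1
ee_pos: [0.452, -0.2695, 0.4075]
orientation: [3.113, -0.418, 0.003]
contact_force: [0.2, -0.7, -0.8]
gripper_width: -0.003
grip_force: 0.0
(array([-0.19 , -1.034, -0.063]), array([ 0.   , -0.003,  0.003]))
(array([-0.352, -1.819, -0.063]), array([ 0.   , -0.003,  0.003]))
```

```bash
python3 -m crank '[-0.19,-1,-0.06,0,0,0,-1, -0.19,-1,-0.06,0,0,0,-1, -0.19,-1,-0.06,0,0,0,-1, -0.19,-1,-0.06,0,0,0,-1, -0.19,-1,-0.06,0,0,0,-1]'
python3 - <<'E'
from h import *
np.set_printoptions(precision=4,suppress=True)
for c in ['wrist','scene','side']:
    s=monitor.sense(); im=snap(c,c+'1')
    if c=='wrist':
        H=np.array(im['hand_eye']);Rt=R.from_rotvec(s['orientation'])
        f=lambda p:Rt.apply(H[:3,:3]@np.array(p)+H[:3,3])+s['ee_pos']
    else: f=lambda p,im=im:c2w(im,p)
    for t in ['lid_hinge','lid_edge','catch','hasp_hinge','hasp_tip','case']:
        print(c,t,[(round(d['p'],2),f(d['position'])) for d in eyes.pinpoint(c,t)[:2]])
print(s['ee_pos']); print(go((.48,.2,.40),-105.4))
a=cv2.imread('pics/scene1.png')[150:260,190:330]
cv2.imwrite('pics/v1.png',np.vstack([cv2.resize(cv2.imread('pics/wrist1.png'),(420,315)),cv2.resize(a,(420,280))]))
E
```

```text
time_s: 2.6
ee_pos: [0.4672, -0.0653, 0.4191]
orientation: [-3.114, 0.414, -0.002]
contact_force: [0.4, 0.0, -0.2]
gripper_width: 0.0
grip_force: 0.0
wrist lid_hinge [(0.56, array([0.4792, 0.106 , 0.0801])), (0.23, array([0.4889, 0.1309, 0.1982]))]
wrist lid_edge [(0.65, array([0.4849, 0.1352, 0.197 ]))]
wrist catch [(0.67, array([0.4888, 0.1456, 0.1767]))]
wrist hasp_hinge [(0.69, array([ 0.4534, -0.0209,  0.1021]))]
wrist hasp_tip [(0.71, array([ 0.4418, -0.059 ,  0.1638])), (0.2, array([ 0.4463, -0.4392,  0.002 ]))]
wrist case [(0.92, array([ 0.4671,  0.0407, -0.0002]))]
scene lid_hinge [(0.77, array([0.4815, 0.1005, 0.079 ]))]
scene lid_edge [(0.97, array([0.4861, 0.1385, 0.1972]))]
scene catch [(0.65, array([0.4862, 0.1451, 0.1728]))]
scene hasp_hinge []
scene hasp_tip []
scene case [(0.71, array([ 0.4678,  0.0374, -0.003 ]))]
side lid_hinge [(0.96, array([0.4777, 0.1063, 0.084 ]))]
side lid_edge [(0.72, array([0.4863, 0.1405, 0.1986]))]
side catch [(0.78, array([0.4857, 0.1416, 0.1781]))]
side hasp_hinge [(0.72, array([ 0.446 , -0.0201,  0.099 ]))]
side hasp_tip [(0.63, array([ 0.4383, -0.0601,  0.1659]))]
side case [(0.84, array([0.464 , 0.0398, 0.0013]))]
[ 0.4674 -0.0699  0.4183]
(array([-0.298, -1.316,  0.091]), array([ 0.   , -0.   , -0.001]))
```

View pics/v1.png

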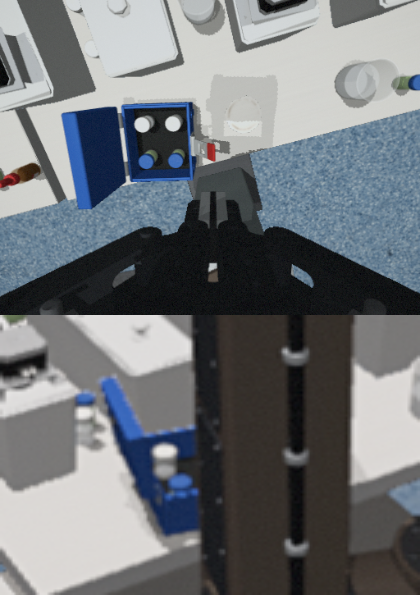

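The wrist view shows the open case at (155,140), the lid standing at (90,155), the red hasp tip at (210,150) and the dropper at (20,178). The lid is at about 1.67 rad and the hasp at about 2.15. I'll go behind the lid now.

```bash
cat >> h.py <<'E'
H0=np.array([.480,.103]); CX=np.array([.242,.970]); CY=np.array([-.970,.242])
def cs(s,w,z): # case-aligned coords from lid hinge -> world
    p=H0+s*CX+w*CY; return (p[0],p[1],z)
def st():
    s=monitor.sense(); d=s['ee_pos'][:2]-H0
    print('s,w,z',np.round([d@CX,d@CY,s['ee_pos'][2]],4),'F',np.round(s['contact_force'],1),s['time_s'])
E
python3 -m crank '[-0.29,-1,0.07,0,0,0,-1, -0.29,-1,0.07,0,0,0,-1, -0.29,-1,0.07,0,0,0,-1, -0.29,-1,0.07,0,0,0,-1, -0.29,-1,0.07,0,0,0,-1]'
python3 - <<'E'
from h import *
st(); print(go(cs(.08,.035,.38),-104)); print(go(cs(.08,.035,.177),-104))
E
```

```text
time_s: 4.15
ee_pos: [0.464, 0.1425, 0.4039]
orientation: [-3.114, 0.415, 0.001]
contact_force: [-0.4, -1.0, -0.0]
gripper_width: -0.002
grip_force: 0.0
s,w,z [0.0345 0.0251 0.4039] F [-0.4 -1.  -0. ] 4.15
(array([-0.054, -0.226,  0.119]), array([-0.001,  0.001, -0.04 ]))
(array([-0.053, -0.226,  1.134]), array([-0.001,  0.001, -0.04 ]))
```

```bash
python3 -m crank '[-0.05,-0.23,0.1,0,0,-0.04,-1, -0.05,-0.23,0.35,0,0,-0.04,-1, -0.05,-0.23,0.6,0,0,-0.04,-1, -0.05,-0.23,0.85,0,0,-0.04,-1, -0.05,-0.23,1,0,0,-0.04,-1]' 
python3 -m crank '[0,0,0.12,0,0,0,-1, 0,0,0.12,0,0,0,-1]'
python3 - <<'E'
from h import *
st(); print(go(cs(-.01,.035,.185),-104)); snap('scene','s2'); print(cv2.imwrite('pics/v2.png',cv2.resize(cv2.imread('pics/s2.png')[130:260,170:340],(680,520))))
E
```

```text
time_s: 4.65
ee_pos: [0.4663, 0.185, 0.2013]
orientation: [3.116, -0.389, -0.004]
contact_force: [1.1, -0.0, -0.2]
gripper_width: 0.003
grip_force: 0.0
time_s: 4.85
ee_pos: [0.4663, 0.1848, 0.1778]
orientation: [3.115, -0.389, -0.008]
contact_force: [0.9, -0.3, 0.6]
gripper_width: -0.001
grip_force: 0.0
s,w,z [0.0761 0.033  0.1778] F [ 0.9 -0.3  0.6] 4.85
(array([-0.008,  0.431, -0.035]), array([ 0.005,  0.009, -0.008]))
True
```

View pics/v2.png

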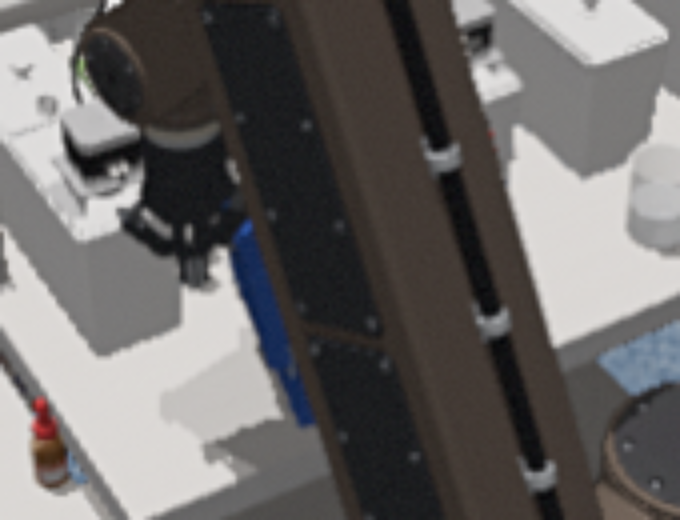

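The fingers at (195,260) are behind the lid at (265,310), with clearance. Start pushing.

```bash
python3 -m crank '[0,0.12,-0.02,0,0,0,-1, 0,0.22,-0.04,0,0,0,-1, 0,0.32,-0.055,0,0,0,-1, 0,0.4,-0.055,0,0,0,-1, 0,0.465,-0.055,0,0,0,-1]'
python3 - <<'E'
from h import *
st(); im=snap('side','a'); print([(d['p'],c2w(im,d['position'])) for t in['lid_edge','catch'] for d in eyes.pinpoint('side',t)])
print(go(cs(-.041,.035,.178),-104),go(cs(-.0855,.035,.113),-104))
E
```

```text
time_s: 5.4
ee_pos: [0.4449, 0.0946, 0.193]
orientation: [-3.117, 0.39, -0.005]
contact_force: [0.3, 0.7, -0.2]
gripper_width: 0.002
grip_force: 0.6
s,w,z [-0.0166  0.032   0.193 ] F [ 0.3  0.7 -0.2] 5.4
[(0.88, array([0.47066843, 0.07450509, 0.20177446])), (0.98, array([0.47003961, 0.08617733, 0.18614073]))]
(array([-0.013,  0.124,  0.071]), array([-0.001, -0.003, -0.01 ])) (array([-0.013,  0.346,  0.396]), array([-0.001, -0.003, -0.01 ]))
```

```bash
python3 -m crank '[0,0.12,0.07,0,0,0,-1, 0,0.23,0.16,0,0,0,-1, 0,0.3,0.27,0,0,0,-1, 0,0.345,0.38,0,0,0,-1, 0,0.345,0.39,0,0,0,-1]'
python3 - <<'E'
from h import *
st(); im=snap('side','a'); print([(d['p'],c2w(im,d['position'])) for t in['lid_edge','catch'] for d in eyes.pinpoint('side',t)])
E
```

```text
time_s: 6.05
ee_pos: [0.4276, 0.0279, 0.1129]
orientation: [3.117, -0.389, -0.001]
contact_force: [-3.8, -8.5, 17.4]
gripper_width: -0.003
grip_force: 8.5
s,w,z [-0.0855  0.0326  0.1129] F [-3.8 -8.5 17.4] 6.05
[(0.56, array([ 0.45218475, -0.00920519,  0.10346758])), (0.6, array([0.45227875, 0.00629435, 0.11162207]))]
```

```bash
python3 -m crank '[0,0,0.01,0,0,0,-1, 0,0,0.015,0,0,0,-1, 0,0,0.015,0,0,0,-1]' 
python3 -m crank '[0,0,-0.4,0,0,0,-1, 0,0,-0.8,0,0,0,-1, 0,0,-0.9,0,0,0,-1, 0,0,-0.9,0,0,0,-1]'
python3 - <<'E'
from h import *
st()
for c in['side','scene']:
    im=snap(c,c+'4')
    for t in ['lid_edge','catch','hasp_hinge','hasp_tip']: print(c,t,[(round(d['p'],2),c2w(im,d['position']).round(4)) for d in eyes.pinpoint(c,t)[:1]])
    P=c2w(im,cloud(im).reshape(-1,3)); w=P[:,:2]-H0; s=w@CX; v=w@CY; C=im['color'].reshape(-1,3).astype(int)
    m=(s<-.01)&(s>-.115)&(abs(v)<.065)&(abs(P[:,2]-.1)<.04)&(C[:,2]>C[:,0]+40)
    if m.sum()>20: print(m.sum(),'plane z vs s',np.polyfit(s[m],P[m,2],1))
# hasp approach: outside
print(go(cs(-.2,.0,.30),-104))
cv2.imwrite('pics/v4.png',np.vstack([cv2.resize(cv2.imread('pics/side4.png')[130:260,150:300],(340,295)),cv2.resize(cv2.imread('pics/scene4.png')[140:270,180:330],(340,295))]))
E
```

```text
time_s: 6.5
ee_pos: [0.4281, 0.0289, 0.1126]
orientation: [3.117, -0.388, 0.004]
contact_force: [-8.8, -1.8, 43.3]
gripper_width: 0.001
grip_force: 21.4
time_s: 6.9
ee_pos: [0.4279, 0.0291, 0.2942]
orientation: [-3.117, 0.388, -0.007]
contact_force: [0.2, -0.6, -0.9]
gripper_width: 0.003
grip_force: 0.0
s,w,z [-0.0843  0.0327  0.2942] F [ 0.2 -0.6 -0.9] 6.9
side lid_edge [(0.58, array([ 0.4521, -0.0135,  0.103 ]))]
side catch [(0.87, array([0.4521, 0.0052, 0.1121]))]
side hasp_hinge [(0.94, array([ 0.4442, -0.0206,  0.1023]))]
side hasp_tip [(0.56, array([ 0.4401, -0.0572,  0.1666]))]
430 plane z vs s [-0.00160919  0.10293182]
scene lid_edge []
scene catch [(0.72, array([0.4571, 0.0047, 0.1076]))]
scene hasp_hinge []
scene hasp_tip []
282 plane z vs s [-0.00418016  0.09959634]
(array([ 0.168,  0.575, -0.053]), array([ 0.001,  0.003, -0.007]))
```

View pics/v4.png

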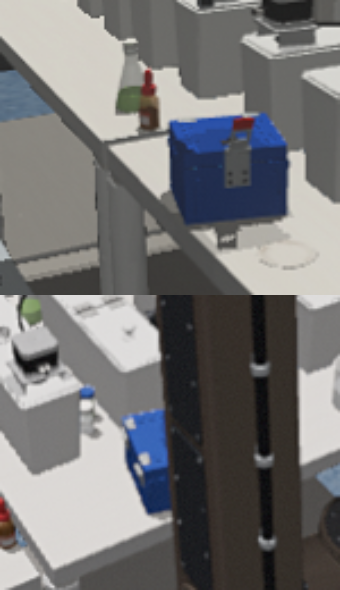

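The lid is flat shut (plane slope about 0; side view at (230,130)), and the hasp is still upright with its red tip at (243,125). Next I'll go round to its outer side.

```bash
python3 -m crank '[0.17,0.25,-0.05,0,0,0,-1, 0.17,0.5,-0.05,0,0,0,-1, 0.17,0.61,-0.05,0,0,0,-1, 0.17,0.61,0.2,0,0,0,-1, 0.17,0.61,0.45,0,0,0,-1]'
python3 - <<'E'
from h import *
st(); print(go(cs(-.205,0,.157),-104))
E
```

```text
time_s: 7.9
ee_pos: [0.4305, -0.0992, 0.1994]
orientation: [3.116, -0.392, 0.004]
contact_force: [1.5, 0.1, -1.9]
gripper_width: 0.0
grip_force: 0.0
s,w,z [-0.2081 -0.0009  0.1994] F [ 1.5  0.1 -1.9] 7.9
(array([-0.005, -0.016,  0.212]), array([ 0.001, -0.005, -0.012]))
```

```bash
python3 -m crank '[0,0,0.21,0,0,0,-1, 0,0,0.21,0,0,0,-1]' 
python3 -m crank '[0,-0.12,-0.01,0,0,0,-1, 0,-0.22,-0.04,0,0,0,-1, 0,-0.31,-0.07,0,0,0,-1, 0,-0.4,-0.06,0,0,0,-1, 0,-0.45,-0.04,0,0,0,-1]'
python3 - <<'E'
from h import *
st(); im=snap('side','s5'); print([(d['p'],c2w(im,d['position'])) for d in eyes.pinpoint('side','hasp_tip')])
print(go(cs(-.1075,0,.1555),-104),go(cs(-.078,0,.118),-104))
cv2.imwrite('pics/v5.png',cv2.resize(cv2.imread('pics/s5.png')[100:260,150:310],(500,500)))
E
```

```text
time_s: 8.1
ee_pos: [0.4284, -0.0974, 0.1543]
orientation: [-3.115, 0.39, 0.014]
contact_force: [-0.1, 0.2, -0.2]
gripper_width: 0.0
grip_force: 0.0
time_s: 8.6
ee_pos: [0.4536, -0.0098, 0.1682]
orientation: [3.117, -0.387, 0.004]
contact_force: [0.1, -0.5, 1.3]
gripper_width: -0.006
grip_force: 0.2
s,w,z [-0.1159 -0.0017  0.1682] F [ 0.1 -0.5  1.3] 8.6
[]
(array([-0.005, -0.044,  0.057]), array([ 0.   , -0.001, -0.004])) (array([-0.006, -0.191,  0.245]), array([ 0.   , -0.001, -0.004]))
```

View pics/v5.png

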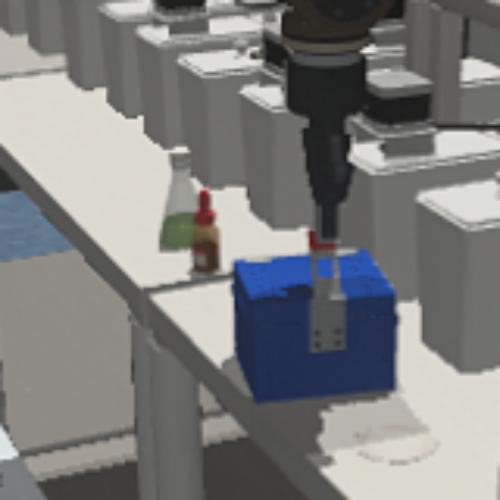

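The red tip at (322,240) is just beneath the fingertip and the hasp is coming over. I'll carry on down.

```bash
python3 -m crank '[0,-0.05,0.05,0,0,0,-1, 0,-0.1,0.11,0,0,0,-1, 0,-0.15,0.18,0,0,0,-1, 0,-0.19,0.23,0,0,0,-1, 0,-0.19,0.25,0,0,0,-1]'
python3 - <<'E'
from h import *
st()
for c in ['side','scene']:
    im=snap(c,c+'6'); print([(d['p'],c2w(im,d['position'])) for d in eyes.pinpoint(c,'hasp_tip')])
cv2.imwrite('pics/v6.png',cv2.resize(cv2.imread('pics/side6.png')[150:250,190:290],(500,500)))
E
```

```text
time_s: 9.2
ee_pos: [0.4621, 0.027, 0.1163]
orientation: [-3.117, 0.388, 0.0]
contact_force: [-13.2, 7.5, 64.5]
gripper_width: 0.0
grip_force: 32.1
s,w,z [-0.0781 -0.0011  0.1163] F [-13.2   7.5  64.5] 9.2
[(0.59, array([0.46283346, 0.04229819, 0.10638265])), (0.18, array([ 0.4434547 , -0.43972001,  0.00151745]))]
[]
```

View pics/v6.png

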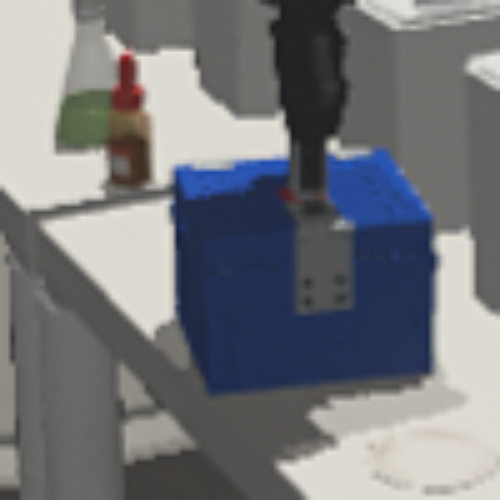

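The hasp is pressed flat (red at (300,195), 65 N, tip height 106 mm). Lift off and check.

```bash
python3 -m crank '[0,0,-0.2,0,0,0,-1, 0,0,-0.5,0,0,0,-1, 0,0,-0.9,0,0,0,-1, 0,0,-0.9,0,0,0,-1, 0,0,-0.9,0,0,0,-1]'
python3 - <<'E'
from h import *
st()
for c in ['side','scene','wrist']:
    sn=monitor.sense(); im=snap(c,c+'7'); r=eyes.pinpoint(c,'hasp_tip')
    H=np.array(im['hand_eye']) if c=='wrist' else 0
    print(c,[(d['p'],(c2w(im,d['position']) if c!='wrist' else R.from_rotvec(sn['orientation']).apply(H[:3,:3]@np.array(d['position'])+H[:3,3])+sn['ee_pos']).round(4)) for d in r])
cv2.imwrite('pics/v7.png',cv2.resize(cv2.imread('pics/side7.png')[150:250,190:290],(500,500)))
E
```

```text
time_s: 9.9
ee_pos: [0.4634, 0.0261, 0.3006]
orientation: [-3.117, 0.389, -0.013]
contact_force: [1.5, 0.0, -0.3]
gripper_width: -0.001
grip_force: 0.0
s,w,z [-0.0786 -0.0025  0.3006] F [ 1.5  0.  -0.3] 9.9
side [(0.5, array([0.4658, 0.0416, 0.107 ])), (0.17, array([0.4696, 0.3398, 0.0029]))]
scene []
wrist [(0.82, array([0.4654, 0.0406, 0.1019]))]
```

View pics/v7.png

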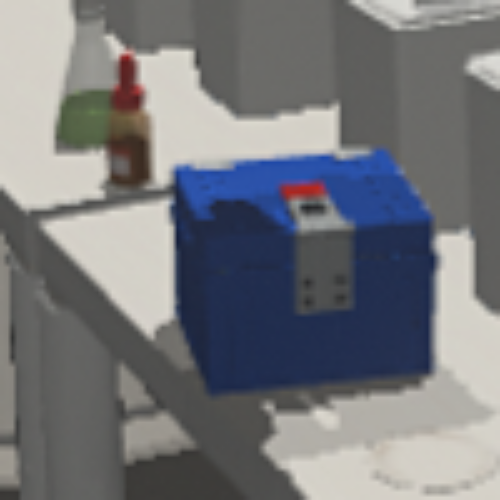

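The hasp lies flat with its red tip at (303,190) and the catch in its slot at (315,207). The lid is shut and the robot is clear.

```bash
python3 -c "
from bench import order
print(order.close_job())"
```

```text
the job is handed in; nothing more can be done
None
```

The lid is shut and the hasp lies flat over the catch, done in that order; the arm never came near the glassware, and I handed the job in at about 10 s with the robot clear, but no verdict came back.

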